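Set the bead-wire winder to its start mark

TASK

Before a new wire is threaded, set the wire winder with the red wheel to its start position: turn the red wheel until the white line engraved on it faces the yellow pointer fixed at that winder's edge, then let go. Leave the winder with the blue wheel as it is, and do not disturb the wire spool, the bead jar or the pliers.

Things in the scene. Friction and masses are not known exactly. Their poses are not given: they have to be found in the camera images.
- red_wheel (a joint): Angle (rad) of the red wheel, a drum-shaped pulley lying flat, turning on an upright axle over a fixed grey base. 0 = the white line faces the yellow pointer; positive = counter-clockwise of it, seen from above. It starts between 0.6 and 1.4, so the short way is clockwise; end stops only at -3.1 and 3.1. Friction (about 2 N at the rim) holds it where it is left.
- red_axle (a point): Point on the red wheel's axis at rim-top height, 68 mm above the table; does not turn; z up, x towards the pointer. The wheel is open-topped: rim outer diameter 150 mm, inner 130 mm (wall 10 mm, can be pinched from above, one finger inside), drum floor 37 mm below the rim top, hub 26 mm wide and 8 mm high on it, foot flange 158 mm wide, 39 mm below the rim top. Base 18 mm high.
- red_mark (a point): Middle of the 7 mm wide white line where it crosses the rim top of the red wheel, 70 mm from the axis. Turns with the wheel. The line also runs over the drum's floor from hub to rim and down the rim's inner and outer faces.
- red_pointer (a point): Tip of the fixed yellow pointer of the red winder, 82 mm from the axis, top flush with the rim top. The arrow head is up to 20 mm wide; it and its 22 mm wide post reach from 82 to 104 mm from the axis and down to the base. A small brass wire eyelet sits on the base 60 mm beside the post, its top 33 mm below the rim top.
- blue_mark (a point): Middle of the white line on the rim top of the blue wheel of a second winder, alike but for the colour, with its own pointer; a bystander, which must not be turned.
- spool: Bystander: white plastic wire spool standing upright, 60 mm wide, 50 mm high; origin at the centre of its underside.
- jar: Bystander: closed amber bead jar with a white cap, 70 mm wide, 90 mm high; origin at the centre of its underside.
- pliers: Bystander: small pliers with red handles lying flat, 150 mm long, 50 mm wide, 12 mm high; origin between the handles on the underside, x towards the jaws.

How it is judged:
At the end, for the whole second after the job is handed in: The red wheel is at rest with its white line within 10 degrees of the yellow pointer, and let go (value of joint red_wheel between -0.175 and 0.175 rad and velocity of joint red_wheel between -0.05 and 0.05 rad/s); the robot touches nothing.
It fails at once if the blue wheel is turned (by more than about 6 mm at its rim) (distance of blue_mark from where it was at the start of the episode above 0.006 m).
It fails at once if the spool is shifted by more than 20 mm or tipped (distance of spool from where it was at the start of the episode above 0.02 m or angle between spool's own z axis and vertical above 0.4 rad).
It fails at once if the jar is shifted by more than 20 mm or tipped (distance of jar from where it was at the start of the episode above 0.02 m or angle between jar's own z axis and vertical above 0.4 rad).
It fails at once if the pliers is shifted by more than 20 mm or tipped (distance of pliers from where it was at the start of the episode above 0.02 m or angle between pliers's own z axis and vertical above 0.4 rad).
It also fails if it takes over 35 s, if anything falls off the work surface, if the arm or the gripper's body presses on something with over 40 N, if the wrist force passes 120 N, or if a joint passes its speed limit or range.

ROBOT

A 6-joint arm with a two-finger parallel gripper is mounted at the origin on the work surface. World frame = base frame: x ahead of the robot, y to its left, z up, the work surface at z = 0. Lengths are in m, angles in rad, forces in N, time in s.
With the tool pointing down it reaches from about 0.375 to 0.9 m from the base axis. Payload 3.1 kg.
Tool frame: the origin (TCP) lies at the centre of the arm's flange, where the gripper is bolted on; the fingertips stand tip_reach ahead of it and the grasp point (between the pads) lies 164 mm ahead of it (tip_reach is the distance from the TCP to the fingertips, in m); z points along the fingers, y is the direction in which the jaws open and shut (so a half turn about z gives the same grasp; the last joint's range is limited). The gripper opens to 87 mm and grips with 3 to 60 N. Pads are 19 mm wide; open, the fingers measure 117 mm over their backs; the gripper's body (75 mm by 190 mm) begins 51 mm behind the grasp point.
Start: joints at [1.125, 0.527, 1.433, -0, 1.181, -0.178], TCP at [0.165, 0.603, 0.405] pointing down, gripper open.
Joint ranges: [-3.08, 3.08], [-0.75, 2.2], [0.22, 2.44], [-1.43, 4.57], [0, 2.65], [-2.85, 2.85]. Speed limits (rad/s): [2.79, 2.79, 3.14, 3.14, 3.14, 3.14].

INTERFACE

Orientations are given as a unit quaternion [x, y, z, w].
In Python, from rig import get_obs, camera, hand_in, tip_reach gives the robot as it stands. The module is installed in compiled form; this text tells all that it offers.
- The arm moves only by the tool servo_tool, never from a script. Its argument "steps" is one flat list of numbers, 5 for each row, row after row: the finger opening in m, from 0 to 0.087, then the shift along the tool's x, y, z in m, then the turn about the tool's z in rad. A call has 1 to 12 rows; each row is the pose to reach, as a shift and turn from the pose commanded when the call began, along the tool's axes at that moment; what a row does not reach only later rows make up. A row lasts 1/8 s, in which the tool goes at most 62.5 mm and 10.7 degrees, less where a joint would pass 70% of its speed; a pose out of reach is approached as far as the arm can. A call with a gripper value outside its range is refused whole. The fingers move at their own pace and stop on an object; "force" is the grip in N (left out, the last holds). Time passes only in rows, so rows that repeat a pose let the fingers close. It gives the time, the measured TCP pose, the force and the opening at its end, in the units of the state.
- get_obs(): the state, without advancing time (a new reading comes with each control period).
- camera(name): name is "side" or "top"; returns a dict with "pixels" (480x640x3 uint8, blue, green, red), "vertical_fov" (degrees; the focal length in pixels is half the picture's height over the tangent of half this angle, whatever the lens; pixels are square), "cx", "cy" (the principal point, pixels), "T" (4x4, takes a point from camera to world coordinates). Camera axes: x right, y up, looking along -z (the intrinsics and any distortion apply to the point x, -y, -z); pixel columns grow to the right and rows downward; lengths in m; the calibration is good to about 2 mm. A picture is of the moment at which its call begins. There is no depth.
- hand_in(): hands the job in, once; it reports no verdict.
The state is a dict: "time": time; "q": joint angles; "joint_velocities": joint speeds; "joint_torque": joint torques, N m; "position": TCP position; "tool_rot": TCP orientation; "ft_force": force on the tool from outside, world axes, zero at the start; "moment": the same for the moment, N m; "grip_width": finger opening in m.
Only numpy, scipy, OpenCV 4.12 (cv2) and the standard library are available. Lean on these libraries where they do the work, as an engineer would, in place of code of your own. Each camera call takes 0.05 s, during which the arm holds its last target.

## Working session

There is one attempt and no reset: what is moved stays moved. The work goes in short steps, Python scripts to look and compute and a tool call to move; the robot and the scene stay as the last step left them, time stands still between calls to the robot, and variables do not carry over. Pictures are saved under pics/ and viewed, and the job is handed in when it is done.

Besides the shell and the picture viewer there is one more tool, called as name(argument=value, ...), one argument or row to a line, values as JSON. servo_tool: Moves the arm, as the interface text tells. Its arguments: {"type":"object","properties":{"steps":{"type":"array"},"force":{"type":"number"}},"required":["steps"]}

```bash
mkdir -p pics; cat > snap.py <<'E'
import sys,cv2,numpy as np
from rig import *
print(get_obs()['time'],tip_reach if not callable(tip_reach) else tip_reach())
for n in sys.argv[2:]:
    c=camera(n); cv2.imwrite(f'pics/{n}{sys.argv[1]}.png',c['pixels'])
    print(n,{k:v for k,v in c.items() if k!='pixels'})
E
python3 snap.py 1 top side; python3 -c "
from rig import *
print(get_obs())"
```

```text
0.0 0.1822
top {'vertical_fov': 52.29994240681236, 'cx': 325.0128339584893, 'cy': 237.7186580604909, 'T': array([[-0.01082849,  0.99430184, -0.10604993,  0.51283238],
       [-0.99984293, -0.01225451, -0.01280424, -0.15590392],
       [-0.01403087,  0.10589462,  0.99427836,  0.93691041],
       [ 0.        ,  0.        ,  0.        ,  1.        ]])}
side {'vertical_fov': 51.491635442558994, 'cx': 323.6562882155138, 'cy': 243.80462556351236, 'T': array([[-9.89769235e-01,  1.09340470e-01, -9.16598232e-02,
         4.93320208e-01],
       [-1.42677037e-01, -7.60094814e-01,  6.33955153e-01,
         5.42759655e-01],
       [-3.53201662e-04,  6.40547059e-01,  7.67918837e-01,
         9.00473392e-01],
       [ 0.00000000e+00,  0.00000000e+00,  0.00000000e+00,
         1.00000000e+00]])}
{'time': 0.1, 'q': array([ 1.12452610e+00,  5.28361128e-01,  1.43376257e+00, -3.77561215e-06,
        1.18141054e+00, -1.78467828e-01]), 'joint_velocities': array([-0.00068797, -0.003177  , -0.00281216,  0.00213568,  0.0009609 ,
       -0.00014498]), 'joint_torque': array([-1.59513197e-04, -4.40982163e+01, -1.77149999e+01,  6.34869095e-02,
        5.33777545e-02, -5.93767527e-05]), 'position': array([0.16520074, 0.6024528 , 0.40388026]), 'tool_rot': array([ 1.33500651e-01,  9.91048250e-01, -9.24349904e-04, -2.96676471e-04]), 'ft_force': array([-0.11333548, -0.7780997 ,  0.01363747]), 'moment': array([ 0.01929198, -0.08676119,  0.00585048]), 'grip_width': 0.0874233441976757}
```

View pics/top1.png

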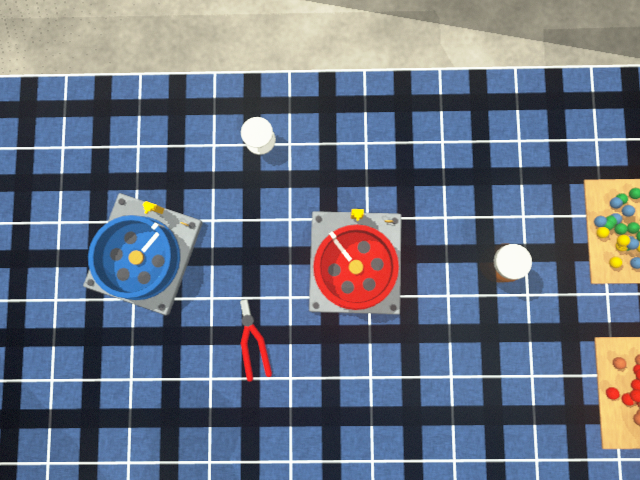

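View pics/side1.png

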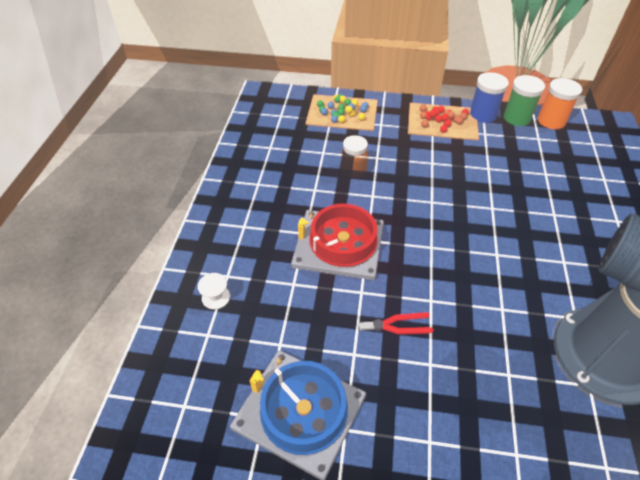

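```bash
cat > geo.py <<'E'
import cv2,numpy as np
def cam(c):
    f=240/np.tan(np.radians(c['vertical_fov']/2)); return f,c['cx'],c['cy'],np.array(c['T'])
def back(c,uv,z):
    f,cx,cy,T=cam(c); uv=np.atleast_2d(np.float64(uv))
    d=np.c_[(uv[:,0]-cx)/f,-(uv[:,1]-cy)/f,-np.ones(len(uv))]@T[:3,:3].T
    o=T[:3,3]; return o+d*((z-o[2])/d[:,2])[:,None]
def proj(c,P):
    f,cx,cy,T=cam(c); p=(np.atleast_2d(P)-T[:3,3])@T[:3,:3]
    return np.c_[cx+f*p[:,0]/-p[:,2],cy-f*p[:,1]/-p[:,2]]
E
cat > meas.py <<'E'
from geo import *; from rig import *
import sys
tag=sys.argv[1]
for n,roi in (('top',(300,200,410,325)),('side',(285,195,390,285))):
    c=camera(n); im=c['pixels'].copy(); x0,y0,x1,y1=roi
    hsv=cv2.cvtColor(im,cv2.COLOR_BGR2HSV); m=np.zeros(im.shape[:2],np.uint8); m[y0:y1,x0:x1]=255
    red=(cv2.inRange(hsv,(0,140,80),(8,255,255))|cv2.inRange(hsv,(172,140,80),(180,255,255)))&m
    yel=cv2.inRange(hsv,(22,140,120),(35,255,255))&m
    wh=cv2.inRange(hsv,(0,0,190),(180,70,255))&m
    cn=max(cv2.findContours(red,0,1)[0],key=cv2.contourArea); h=cv2.convexHull(cn)[:,0]
    w=back(c,h,.068)[:,:2]; (cx,cy),r=cv2.minEnclosingCircle(np.float32(w)); print(n,'circle',cx,cy,r)
    v,u=np.nonzero(yel); print('yel',u.mean(),v.mean(),back(c,[u.mean(),v.mean()],.068), len(u))
    v,u=np.nonzero(wh); 
    print('white',len(u),u.mean(),v.mean())
    P=back(c,np.c_[u,v],.068)[:,:2]-[cx,cy]; rr=np.hypot(*P.T); k=(rr>.064)&(rr<.076)
    print('rimwhite',k.sum(),P[k].mean(0)+[cx,cy],'ang',np.degrees(np.arctan2(*P[k].mean(0)[::-1])))
    s=cv2.resize(im[y0-20:y1+20,x0-20:x1+20],None,fx=4,fy=4,interpolation=2); cv2.imwrite(f'pics/z{n}{tag}.png',s[:600])
E
python3 meas.py 1
```

```text
top circle 0.5535495281219482 -0.1987188160419464 0.07582662254571915
yel 356.5650406504065 240.4349593495935 [[ 0.59994031 -0.2009868   0.068     ]] 246
white 1622 349.2435265104809 252.80209617755858
rimwhite 31 [ 0.61208104 -0.15936508] ang 33.914966312865864
side circle 0.5528643131256104 -0.18309257924556732 0.09225012362003326
yel 301.390625 225.453125 [[ 0.64988027 -0.19052343  0.068     ]] 64
white 714 339.22408963585434 242.88235294117646
rimwhite 13 [ 0.61401815 -0.15130492] ang 27.465330796852818
```

```bash
sleep 0
```

```text
(no output)
```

View pics/ztop1.png

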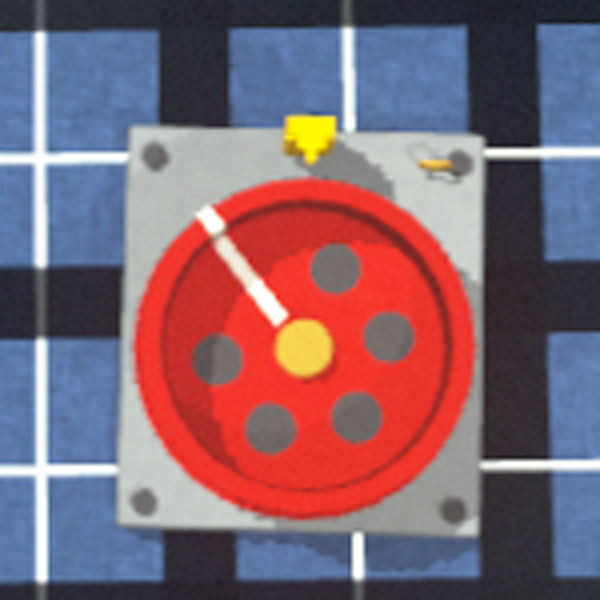

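View pics/zside1.png

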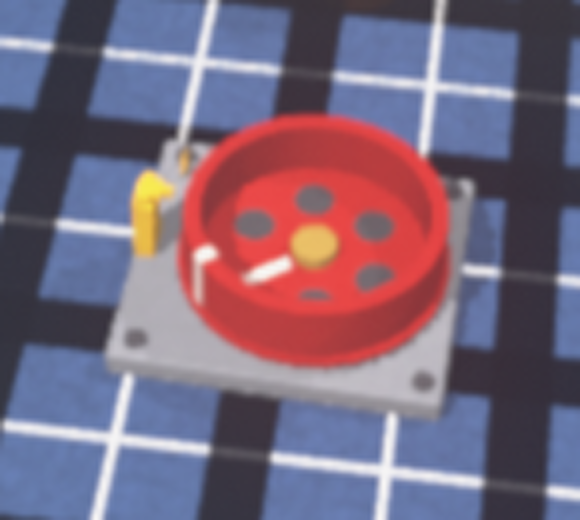

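```bash
cat > p.py <<'E'
from geo import *; from rig import *
t=camera('top');s=camera('side')
for n,a,b in (('tip',(357.4,220.4),(308,222.5)),('mark',(332,234.4),(316,238.2)),):
    print(n,back(t,a,.068)[0],back(s,b,.068)[0])
print('center top',back(t,(356.2,267),.068)[0])
print('hub z .039', back(t,(280+304/4,180+348/4),.039)[0], back(s,(265+314/4,175+245/4),.039)[0])
for n,a in (('jar cap',(513,261)),('spool',(258,132)),('plier jaw',(244,302)),('handle',(250,380))):
    print(n,back(t,a,{'j':.09,'s':.05,'p':.01,'h':.01}[n[0]])[0])
for n,P in (('tip',(.635,-.2,.068)),): print(proj(t,P),proj(s,P))
E
python3 p.py
```

```text
tip [ 0.63601892 -0.20312     0.068     ] [ 0.63663449 -0.20148373  0.068     ]
mark [ 0.61132588 -0.15727721  0.068     ] [ 0.61163966 -0.15797624  0.068     ]
center top [ 0.55256687 -0.19950262  0.068     ]
hub z .039 [ 0.55389722 -0.20059123  0.039     ] [ 0.5545087  -0.19711053  0.039     ]
jar cap [ 0.55879711 -0.46873683  0.09      ]
spool [ 0.80794196 -0.02121593  0.05      ]
plier jaw [0.49172202 0.0100761  0.01      ]
handle [ 0.34819094 -0.00204202  0.01      ]
[[355.66859538 220.98510223]] [[308.60783642 223.05822693]]
```

servo_tool(
  steps=[0.04,-0.58,-0.601,0,-0.09,0.04,-0.58,-0.601,0,-0.09,0.04,-0.58,-0.601,0,-0.09,0.04,-0.58,-0.601,0,-0.09,0.04,-0.58,-0.601,0,-0.09,0.04,-0.58,-0.601,0,-0.09,0.04,-0.58,-0.601,0,-0.09,0.04,-0.58,-0.601,0,-0.09,0.04,-0.58,-0.601,0,-0.09,0.04,-0.58,-0.601,0,-0.09,0.04,-0.58,-0.601,0,-0.09,0.04,-0.58,-0.601,0,-0.09],
  force=15,
)

```text
time: 1.8
position: [0.5255, -0.0576, 0.4049]
tool_rot: [0.089, 0.996, 0.0, 0.0]
ft_force: [1.3, -0.2, -0.3]
grip_width: 0.0399
```

servo_tool(
  steps=[0.04,-0.052,-0.065,0.0,0,0.04,-0.052,-0.065,0.0,0,0.04,-0.052,-0.065,0.05,0,0.04,-0.052,-0.065,0.1,0,0.04,-0.052,-0.065,0.12,0,0.04,-0.052,-0.065,0.12,0,0.04,-0.052,-0.065,0.12,0],
)

```text
time: 2.68
position: [0.5648, -0.1284, 0.2857]
tool_rot: [0.089, 0.996, -0.0, 0.001]
ft_force: [-0.7, -0.1, -0.0]
grip_width: 0.04
```

```bash
python3 snap.py 2 top side|head -1; python3 -c "
from rig import *
o=get_obs();print(o['position'],o['tool_rot'],o['q'])"
```

```text
2.675 0.1822
[ 0.5649706  -0.12860795  0.28626014] [ 8.85766881e-02  9.96068328e-01 -4.40701224e-04  1.36426142e-03] [-4.16593306e-01  6.26119287e-01  1.65148260e+00  5.83922654e-05
  8.61123756e-01 -1.81004158e+00]
```

View pics/side2.png

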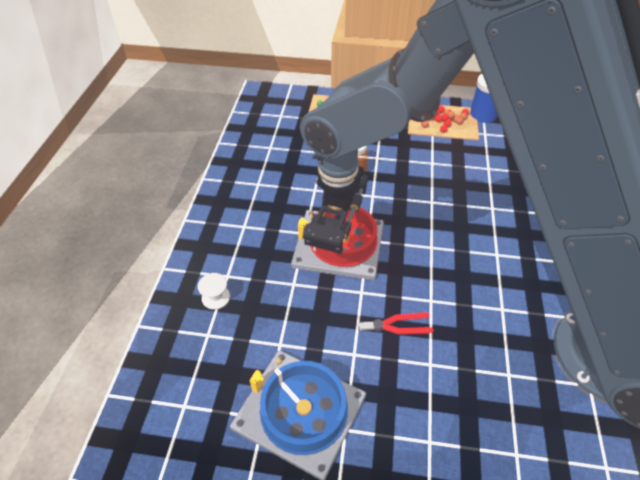

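View pics/top2.png

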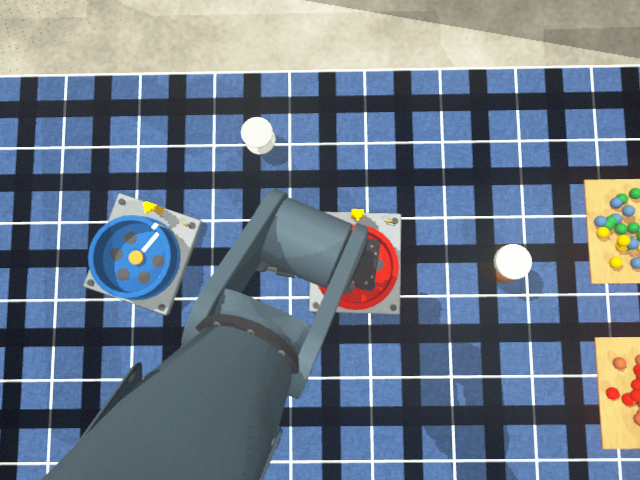

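servo_tool(
  steps=[0.04,0,-0.002,0.03,0,0.04,0,-0.002,0.05,0,0.04,0,-0.002,0.056,0,0.04,0,-0.002,0.056,0,0.0,0,-0.002,0.056,0,0.0,0,-0.002,0.056,0,0.0,0,-0.002,0.056,0,0.0,0,-0.002,0.056,0],
  force=15,
)

```text
time: 3.78
position: [0.5643, -0.1299, 0.2291]
tool_rot: [0.089, 0.996, 0.001, 0.0]
ft_force: [1.7, 4.2, 2.0]
grip_width: 0.0114
```

servo_tool(
  steps=[0,-0.0066,-0.0003,0,0.094,0,-0.0131,-0.0012,0,0.188,0,-0.0195,-0.0028,0,0.282,0,-0.0257,-0.0049,0,0.376,0,-0.0317,-0.0076,0,0.47,0,-0.0374,-0.0108,0,0.564,0,-0.0427,-0.0145,0,0.656,0,-0.0427,-0.0145,0,0.656,0,-0.0427,-0.0145,0,0.656],
)

```text
time: 4.9
position: [0.6057, -0.1517, 0.2291]
tool_rot: [0.405, 0.914, 0.002, 0.003]
ft_force: [6.9, 3.9, -1.9]
grip_width: 0.0111
```

```bash
python3 meas.py 3
```

```text
top circle 0.5494512319564819 -0.207310289144516 0.07443509995937347
yel 388.0 221.0 [[ 0.63423179 -0.25785664  0.068     ]] 3
white 615 383.4959349593496 239.82439024390243
rimwhite 44 [ 0.59581208 -0.25964187] ang -48.46208136876864
side circle 0.5453070998191833 -0.17614150047302246 0.08721964061260223
yel 301.0 236.5 [[ 0.6451344  -0.15813739  0.068     ]] 2
white 525 351.3695238095238 253.0
rimwhite 1 [ 0.46960904 -0.17026827] ang 175.5634469366906
```

View pics/zside3.png

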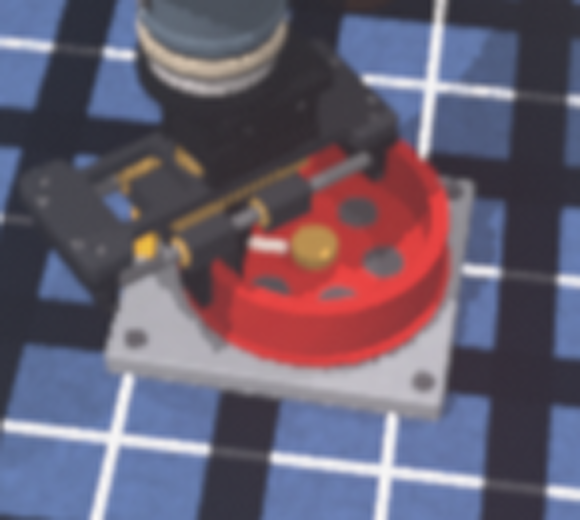

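View pics/ztop3.png

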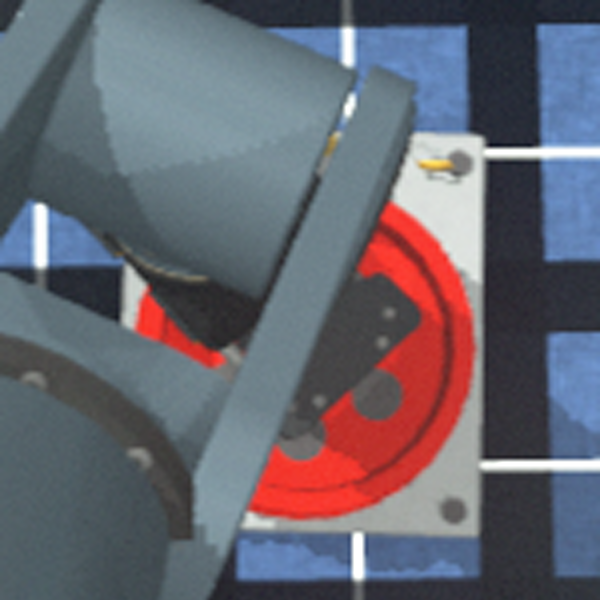

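servo_tool(
  steps=[0.035,0,0,0,0,0.035,0,0,0,0,0.035,0,0,0,0,0.035,0,0,-0.03,0,0.035,0,0,-0.08,0,0.035,0,0,-0.13,0,0.035,0,0,-0.17,0,0.035,0.06,0.03,-0.17,0,0.035,0.11,0.055,-0.17,0,0.035,0.16,0.08,-0.17,0,0.035,0.21,0.105,-0.17,0,0.035,0.26,0.13,-0.17,0],
)

```text
time: 6.5
position: [0.5242, 0.1287, 0.3988]
tool_rot: [0.405, 0.914, -0.0, -0.0]
ft_force: [0.6, -0.2, -0.9]
grip_width: 0.0352
```

```bash
python3 meas.py 4; python3 snap.py 4 top | head -1
```

```text
top circle 0.5535883903503418 -0.19874967634677887 0.07578222453594208
yel 356.5413223140496 241.04545454545453 [[ 0.59884581 -0.20092516  0.068     ]] 242
white 1927 347.2563570316554 249.2008303061754
rimwhite 30 [ 0.62290284 -0.19728206] ang 1.2129600765608413
side circle 0.6131470203399658 -0.1522427499294281 0.045150276273489
yel 301.3768115942029 225.7536231884058 [[ 0.64975586 -0.18962508  0.068     ]] 69
white 331 311.08761329305133 255.10876132930514
rimwhite 69 [ 0.62855627 -0.13466619] ang 48.759169798404606
6.6 0.1822
```

View pics/zside4.png

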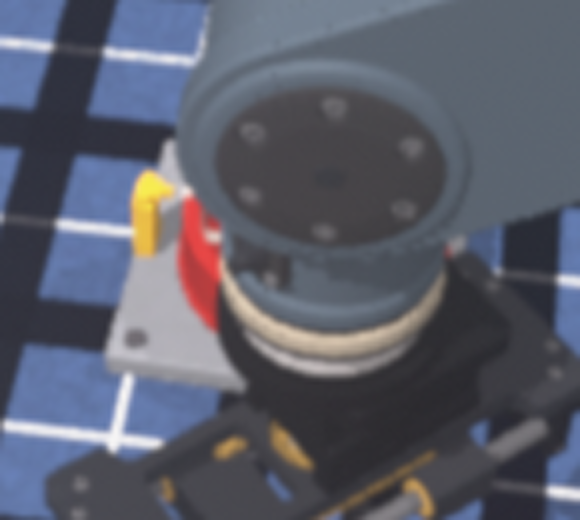

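View pics/top4.png

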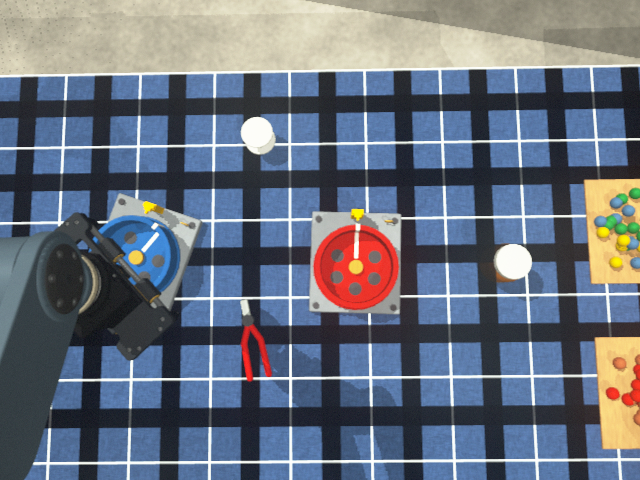

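View pics/ztop4.png

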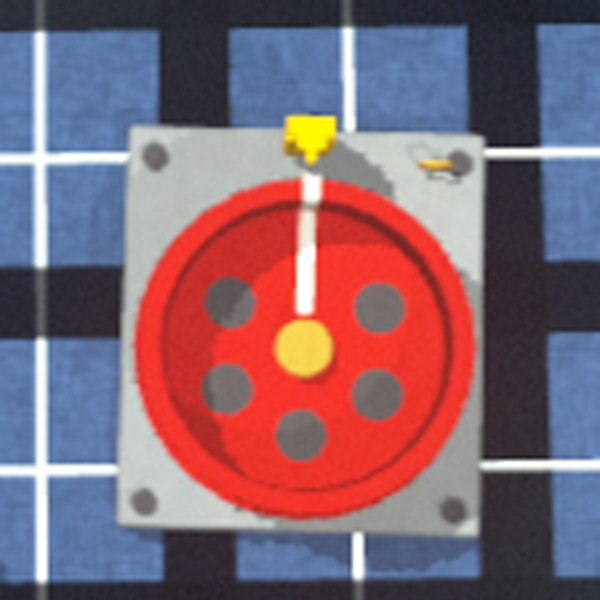

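The top view shows the white line at about (358,227), directly at the pointer tip at (357.4,220). The other objects are where they were, and the arm is clear of everything at a TCP height of 0.40 m.

```bash
python3 -c "
from rig import *
print(abs(get_obs()['joint_velocities']).max()); print(hand_in())"
```

```text
0.05790931143279402
the job is handed in; nothing more can be done
None
```

The red wheel is set to its start position: its white line now faces the yellow pointer. I pinched the rim from above, turned the wheel about 38° clockwise, let go and moved the arm away. I handed the job in at about 6.6 s of the 35 s allowed.

- **Alignment:** in the last top picture, the line on the rim top at about (358,227) lines up by eye with the pointer tip at (357,220), well inside the 10° limit.
- **Automatic angle reading:** the script gave the line as 1.2° from world x, using only 30 white pixels. The pointer lay at about -2 to -3°, depending on which estimate of the wheel centre is used. By those figures the error is about 3–4°, still within the limit.
- **Other objects:** the spool, jar, pliers and blue wheel looked unmoved in the top picture. I did not measure their positions again.
- **Side camera:** its final check failed because the arm hid the wheel, so the result rests on the top view alone.
- **Arm:** it was clear of everything and the force readings were near zero. It was still settling slightly when I handed in, at 0.06 rad/s at most in any joint.

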